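Dry-run a bead path along a jointed template

TASK

Rehearse the sealing-bead run on the jointed steel template: with the gripper closed, trace the yellow line slowly with the fingertips from the green disc over every white tick and both brass pivots, in order, keeping the tips about a centimetre above the bar or only brushing it. At the far end gently press the red stop button well down and finish there, still holding it pressed. Do not pick up or shift anything and do not turn the template's arms.

Things in the scene. Friction and masses are not known exactly. Their poses are not given: they have to be found in the camera images.
- template: middle bar of the jointed path template: three dark steel bars in a row, each 30 mm wide and 10 mm thick, lying flat on the bench and fixed to it; origin under the centre of the middle bar (120 mm between its two pivots), its y axis along the bar towards the start arm (roughly to the robot's left), z up. A yellow line runs along the middle of all three bars
- mark1 (a point): on the centre of the green disc (18 mm across) at the free end of the start arm: the start of the line. The point lies on the bar's upper face, 10 mm above the bench
- mark2 (a point): first white cross tick, on the start arm, 35 mm from mark1. The point lies on the bar's upper face, 10 mm above the bench
- mark3 (a point): second white tick, on the start arm, 35 mm from mark2. The point lies on the bar's upper face, 10 mm above the bench
- mark4 (a point): first pivot (brass screw head, 16 mm across, 2 mm proud of the bar), 35 mm from mark3; the line may bend here. The point lies on the bar's upper face, 10 mm above the bench
- mark5 (a point): white tick on the middle bar, 40 mm from mark4. The point lies on the bar's upper face, 10 mm above the bench
- mark6 (a point): white tick on the middle bar, 40 mm from mark5. The point lies on the bar's upper face, 10 mm above the bench
- mark7 (a point): second pivot (brass screw head, 16 mm across, 2 mm proud), 40 mm from mark6; the line may bend here. The point lies on the bar's upper face, 10 mm above the bench
- mark8 (a point): white tick on the end arm, 35 mm from mark7. The point lies on the bar's upper face, 10 mm above the bench
- mark9 (a point): last white tick, on the end arm, 35 mm from mark8 and 35 mm before the red button. The point lies on the bar's upper face, 10 mm above the bench
- button_top (a point): centre of the top of the round red push button at the far end of the end arm, 22 mm across; the top stands 10 mm above the bar's face (20 mm above the bench) when out and goes straight down as it is pressed
- stop_button (a joint): travel of the red button, m: 0 = out, 0.006 = fully down; springs back when let go, needs about 1.5 N to start moving, 3.5 N at half travel and 5.6 N to reach the bottom
- start_arm (a joint): angle of the start arm at the first pivot, rad, 0 = in line with the middle bar, + anticlockwise from above; clamped very stiffly (4 N m), not to be turned
- end_arm (a joint): angle of the end arm at the second pivot, rad, 0 = in line with the middle bar, + anticlockwise from above; clamped very stiffly (4 N m), not to be turned
- test_weight: bystander, loose: small bright metal check weight with a knob, 22 mm across, 37 mm tall; origin at the centre of its underside
- shim_olive: bystander, loose: olive setting block 18 x 34 x 9 mm; origin at the centre of its underside
- ring_gauge: bystander, loose: grey steel setting ring, 48 mm across, 14 mm tall; origin at the centre of its underside

How it is judged:
By the outcome, as a careful person would: the job done as asked, in the order asked, and still so for the second after the job is handed in, while the arm keeps its last pose, push and grip.
It also fails if it takes over 51 s, if anything falls off the work surface, if the arm or the gripper's body presses on something with over 40 N, if the wrist force passes 120 N, or if a joint passes its speed limit or range.

ROBOT

A 6-joint arm with a two-finger parallel gripper is mounted at the origin on a cart in front of the work surface, level with it; the furniture and walls round the work are solid. World frame = base frame: x ahead of the robot, y to its left, z up, the work surface at z = 0. Lengths are in m, angles in rad, forces in N, time in s.
With the tool pointing down it reaches from about 0.325 to 0.775 m from the base axis. Payload 5.5 kg.
Tool frame: the origin (TCP) lies between the finger pads; the fingertips stand 8 mm ahead of it and the grasp point (between the pads) lies 11 mm behind it (tcp_to_tips is the distance from the TCP to the fingertips, in m); z points along the fingers, y is the line along which they close (so a half turn about z gives the same grasp; the last joint's range is limited). The gripper opens to 88 mm and grips with 3 to 60 N. Pads are 20 mm wide; open, the fingers measure 115 mm over their backs; the gripper's body (75 mm by 178 mm) begins 61 mm behind the grasp point.
Start: joints at [-0.057, 0.091, 1.231, -0, 1.82, -0.057], TCP at [0.6, -0, 0.231] pointing down, gripper open.
Joint ranges: [-2.87, 2.87], [-0.86, 2.18], [0.17, 2.46], [-1.51, 4.65], [0.06, 2.69], [-2.65, 2.65]. Speed limits (rad/s): [2.57, 2.57, 3.01, 3.14, 3.14, 3.14].

INTERFACE

Orientations are given as a unit quaternion [w, x, y, z].
In Python, from bench import * gives the robot as it stands. Calls block until the motion is done:
- move_to(position, orientation): joint-space move of the TCP to a pose.
- move_l(position, speed=0.15, orientation=None): straight line of the TCP; orientation=None keeps the orientation; speed is the mean speed in m/s.
- movej(angles): joint-space move.
- gripper_open() and close(): open the fingers fully, or close them until they stop; the grip force is fixed at half the most.
- hold(seconds).
- inverse_kinematics(position, orientation): joint angles nearest the present ones, or None.
- state(): the state.
- get_image(name): name is "scene" or "side" or "wrist"; returns a dict with "frame" (384x512x3 uint8, blue, green, red), "depth" (384x512 float32, m along the optical axis (not along the pixel's ray), 0 where there is no reading), "camera_matrix" (3x3 intrinsics, pixels), "view" (4x4, takes a point from world to camera coordinates). Camera axes: x right, y up, looking along -z (the intrinsics and any distortion apply to the point x, -y, -z); pixel columns grow to the right and rows downward; lengths in m; the calibration is good to about 2 mm. A picture is of the moment at which its call begins.
A pose or a line that the arm cannot do raises IKError and nothing moves.
- job_done(): hands the job in; it is judged then, once.
The state is a dict: "time": time; "joint_pos": joint angles; "dq": joint speeds; "joint_torque": joint torques, N m; "ee_pos": TCP position; "ee_rot": TCP orientation; "ft_force": force on the tool from outside, world axes, zero at the start; "moment": the same for the moment, N m; "finger_gap": finger opening in m; "finger_force": force on a finger pad.
Only numpy, scipy, OpenCV 4.12 (cv2) and the standard library are available. Lean on these libraries where they do the work, as an engineer would, in place of code of your own. Each camera call takes 0.05 s, during which the arm holds its last target. There are 200 camera calls.

## Working session

There is one attempt and no reset: what is moved stays moved. The work goes in short steps, each a Python script; the robot and the scene stay as the last script left them, time stands still between calls to the robot, and variables do not carry over. Pictures are saved under pics/ and viewed, at most 10 in all, crops included, and the job is handed in when it is done.

```bash
mkdir -p pics; ls
python3 - <<'E'
from bench import *
import cv2,pickle
s=state();print({k:s[k] for k in('time','ee_pos','ee_rot','finger_gap','ft_force')})
d={n:get_image(n) for n in('scene','side','wrist')}
pickle.dump(d,open('d0.pkl','wb'))
for n in d: cv2.imwrite(f'pics/{n}0.png',d[n]['frame']);print(n,d[n]['camera_matrix'],d[n]['view'],d[n].keys())
E
```

```text
pics
{'time': 0.0, 'ee_pos': array([5.99721201e-01, 2.93528639e-05, 2.29543758e-01]), 'ee_rot': array([-7.15402031e-04,  7.07100210e-01,  7.07112710e-01, -6.29947383e-04]), 'finger_gap': 0.08778223509724603, 'ft_force': array([-0.40502626,  0.19884031,  0.4865429 ])}
scene [[406.9697248    0.         255.52130482]
 [  0.         406.9697248  192.48725832]
 [  0.           0.           1.        ]] [[-0.69301529 -0.72088875 -0.00701649  0.42265997]
 [ 0.37362961 -0.3674726   0.85168351 -0.22400375]
 [-0.61654742  0.58760812  0.52400951 -0.56795887]
 [ 0.          0.          0.          1.        ]] dict_keys(['frame', 'depth', 'camera_matrix', 'view'])
side [[399.41357237   0.         255.11911733]
 [  0.         399.41357237 191.70553075]
 [  0.           0.           1.        ]] [[ 0.84959873 -0.52697889  0.02179998 -0.42972244]
 [ 0.29250993  0.50517433  0.81193401 -0.20917189]
 [-0.43888488 -0.6834414   0.58334203 -0.7180494 ]
 [ 0.          0.          0.          1.        ]] dict_keys(['frame', 'depth', 'camera_matrix', 'view'])
wrist [[264.42774152   0.         255.47691442]
 [  0.         264.42774152 189.24209436]
 [  0.           0.           1.        ]] [[ 9.99996501e-01  4.79771433e-04 -2.60140818e-03 -5.98932527e-01]
 [-1.21902016e-03  9.56349996e-01 -2.92221148e-01  3.50037778e-02]
 [ 2.34765734e-03  2.92223296e-01  9.56347235e-01 -3.91407236e-01]
 [ 0.00000000e+00  0.00000000e+00  0.00000000e+00  1.00000000e+00]] dict_keys(['frame', 'depth', 'camera_matrix', 'view'])
```

View pics/wrist0.png

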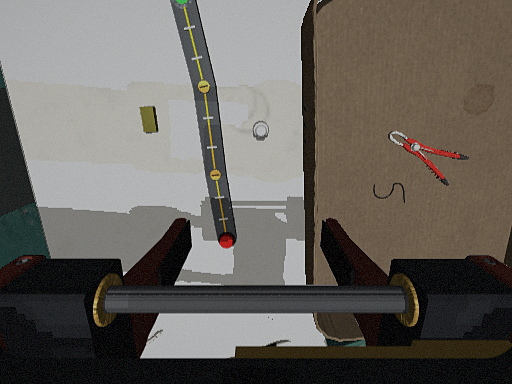

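View pics/scene0.png

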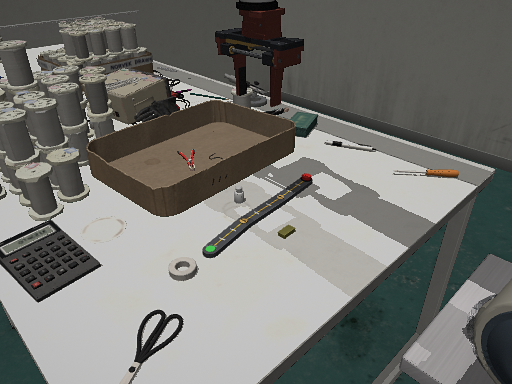

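View pics/side0.png

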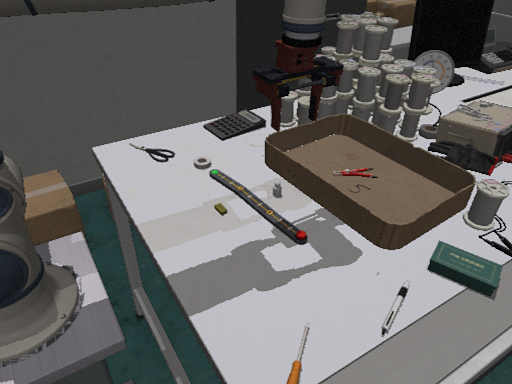

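The wrist picture shows the template from the green disc (182,2, cut at the edge) through the pivots (204,87) and (215,175) to the red button (226,240). The tray is to its right, with the weight at (261,130) and the olive shim at (149,119). The scene view shows the ring near the green end, at (183,268). The side view shows green at (215,174) and red at (301,236). Next I'll close the gripper, shift for a full wrist view, and measure.

```bash
cat > h.py <<'E'
import numpy as np, cv2
def cam(im):
    V=im['view'];R=V[:3,:3];return -R.T@V[:3,3],R,im['camera_matrix']
def ray(im,uv):
    c,R,K=cam(im);x,y=(uv[0]-K[0,2])/K[0,0],(uv[1]-K[1,2])/K[1,1]
    return c,R.T@np.array([x,-y,-1.0])
def plane(im,uv,z):
    c,d=ray(im,uv);return c+d*(z-c[2])/d[2]
def tri(obs):
    A=np.zeros((3,3));b=np.zeros(3)
    for im,uv in obs:
        c,d=ray(im,uv);d=d/np.linalg.norm(d);P=np.eye(3)-np.outer(d,d);A+=P;b+=P@c
    return np.linalg.solve(A,b)
def mask(im,lo,hi):
    return cv2.inRange(cv2.cvtColor(im['frame'],cv2.COLOR_BGR2HSV),np.array(lo),np.array(hi))
def blobs(m,amin=8):
    n,l,s,c=cv2.connectedComponentsWithStats(m)
    return sorted([(int(s[i,4]),c[i].round(2).tolist()) for i in range(1,n) if s[i,4]>=amin],reverse=True)
def project(im,p):
    c,R,K=cam(im);q=R@(np.asarray(p)-c);return K[0,0]*q[0]/-q[2]+K[0,2],K[1,1]*-q[1]/-q[2]+K[1,2]
G=((45,120,80),(80,255,255));RD=((0,150,70),(8,255,255));Y=((18,90,90),(35,255,255))
E
python3 - <<'E'
from bench import *
from h import *
import pickle
close()
q=state()['ee_rot']
move_to([0.57,0.07,0.25],[0,2**-.5,2**-.5,0])
hold(0.3)
d={n:get_image(n) for n in('scene','side','wrist')}
pickle.dump(d,open('d1.pkl','wb'))
cv2.imwrite('pics/wrist1.png',d['wrist']['frame'])
s=state();print(s['time'],s['ee_pos'],s['finger_gap'])
for n,im in d.items():
    print(n,'G',blobs(mask(im,*G))[:2],'R',blobs(mask(im,*RD))[:4],'Y',blobs(mask(im,*Y))[:6])
im=d['wrist']
# tray height by depth: highest z of points x>.62
dep=im['depth'];v,u=np.mgrid[:384,:512];c,R,K=cam(im)
P=np.stack([(u-K[0,2])/K[0,0]*dep,-(v-K[1,2])/K[1,1]*dep,-dep],-1)@R+c
ok=(dep>0)&(v<200)&(P[...,2]<.2)
print('max z',P[ok][:,2].max(),P[ok][P[ok][:,2].argmax()])
E
```

```text
2.35 [0.57011673 0.06945493 0.24966219] 0.00047059340503900803
scene G [(52, [209.9, 248.31])] R [(45, [306.07, 176.4]), (38, [186.37, 158.87]), (19, [192.11, 153.74]), (12, [172.5, 93.0])] Y [(87, [286.01, 229.64]), (58, [243.55, 220.48]), (51, [271.69, 202.16]), (36, [223.14, 237.25])]
side G [(23, [214.09, 171.57])] R [(104, [356.64, 172.22]), (49, [300.84, 234.31]), (42, [506.98, 156.81])] Y [(48, [220.38, 207.52]), (45, [240.42, 188.42]), (26, [266.85, 210.27]), (18, [254.11, 199.78]), (11, [284.09, 223.64]), (11, [227.18, 179.82])]
wrist G [(146, [210.77, 60.91])] R [(176, [435.82, 191.68]), (175, [426.9, 201.39]), (8, [483.0, 257.38])] Y [(243, [177.56, 165.32]), (169, [228.45, 138.19]), (75, [237.67, 216.65]), (56, [220.02, 100.39]), (47, [233.3, 177.34]), (44, [251.14, 292.11])]
max z 0.07755410244464106 [0.66020734 0.14412795 0.0775541 ]
```

View pics/wrist1.png

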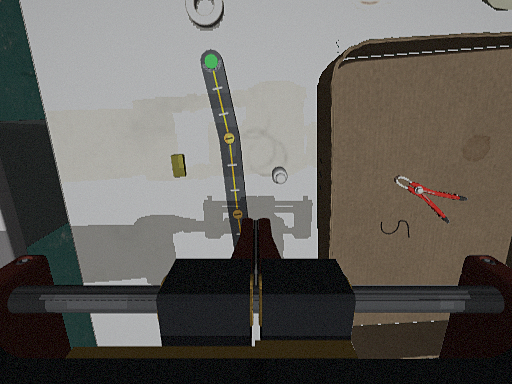

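The fingers hide the red button here. Green is at (211,61) and the pivots are at (228,138) and (238,216). I'll combine this view with the first wrist picture and the scene and side views.

Run:
```python
from h import *
import pickle
np.set_printoptions(precision=4,suppress=True)
d0=pickle.load(open('d0.pkl','rb'));d1=pickle.load(open('d1.pkl','rb'))
w0,w1,sc,si=d0['wrist'],d1['wrist'],d0['scene'],d0['side']
near=lambda im,col,p,r=14:min((np.hypot(*(np.subtract(c,p))),c) for a,c in blobs(mask(im,*col)))[1]
def disc(im,p,r):  # pivot: opening the yellow mask drops the thin line
    m=cv2.morphologyEx(mask(im,*Y),cv2.MORPH_OPEN,cv2.getStructuringElement(cv2.MORPH_ELLIPSE,(r,r)))
    b=[(np.hypot(*np.subtract(c,p)),c,a) for a,c in blobs(m)];b=min(b);return b[1] if b[0]<12 else None
g={'w1':near(w1,G,(211,61)),'sc':near(sc,G,(210,248)),'si':near(si,G,(214,172))}
print('G',g,plane(w1,g['w1'],.01),plane(sc,g['sc'],.01),plane(si,g['si'],.01),'tri',tri([(w1,g['w1']),(sc,g['sc']),(si,g['si'])]))
r={'w0':near(w0,RD,(226,240)),'sc':near(sc,RD,(306,177)),'si':near(si,RD,(301,235))}
print('R',r,plane(w0,r['w0'],.02),plane(sc,r['sc'],.02),plane(si,r['si'],.02),'tri',tri([(w0,r['w0']),(sc,r['sc']),(si,r['si'])]))
for im,ps in((w0,[(204,87),(215,175)]),(w1,[(229,138),(238,214)])):
    for p in ps:
        c=disc(im,p,5);print('piv',c,c and plane(im,c,.012))
for n,im,ps in(('w0',w0,[(204,87),(215,175)]),('w1',w1,[(229,138),(238,214)])):
    m=mask(im,*Y);v,u=np.nonzero(m);P=np.array([plane(im,(a,b),.0105) for a,b in zip(u,v)])
    np.save(n+'.npy',P)
t=[]
for im,k in((w0,0),(w1,1)):
    x0,y0,s=((165,0,4) if k==0 else (180,45,4))
    t.append(cv2.resize(im['frame'][y0:y0+(250 if k==0 else 190),x0:x0+80],None,fx=2.4,fy=2.4,interpolation=cv2.INTER_CUBIC)[:600])
h=max(a.shape[0] for a in t)
cv2.imwrite('pics/crop.png',np.hstack([cv2.copyMakeBorder(a,0,h-a.shape[0],0,0,0) for a in t]))
```

```text
G {'w1': [210.77, 60.91], 'sc': [209.9, 248.31], 'si': [214.09, 171.57]} [0.5091 0.212  0.01  ] [0.51   0.2129 0.01  ] [0.5067 0.2123 0.01  ] tri [0.5086 0.2128 0.0098]
R {'w0': [225.87, 241.83], 'sc': [306.14, 176.36], 'si': [300.88, 234.26]} [ 0.5538 -0.1138  0.02  ] [ 0.5496 -0.1079  0.02  ] [ 0.5486 -0.1184  0.02  ] tri [ 0.5533 -0.1147  0.0158]
piv [203.86, 89.41] [0.531  0.1051 0.012 ]
piv [214.5, 172.0] [ 0.54   -0.0063  0.012 ]
piv [229.05, 137.89] [0.531  0.1094 0.012 ]
piv None None
```

Run:
```python
from bench import *
from h import *
import pickle
move_to([0.61,-0.06,0.22],[0,2**-.5,2**-.5,0])
hold(0.3)
im=get_image('wrist');pickle.dump(im,open('w2.pkl','wb'))
print(state()['time'],state()['ee_pos'],project(im,(.5525,-.1145,.02)),project(im,(.54,-.01,.012)),project(im,(.531,.1094,.012)))
print(blobs(mask(im,*RD))[:4],blobs(mask(im,*Y))[:6])
f=im['frame'];c=cv2.resize(f[0:230,120:300],None,fx=2.6,fy=2.6,interpolation=cv2.INTER_CUBIC)
cv2.imwrite('pics/w2.png',c)
```

```text
3.3167 [ 0.61006244 -0.05898681  0.2205985 ] (np.float64(215.30054061098744), np.float64(208.29553641538274)) (np.float64(203.59040971748786), np.float64(133.46753682252668)) (np.float64(190.74179654232506), np.float64(33.249905220432765))
[(262, [428.43, 118.32]), (252, [438.77, 105.9]), (144, [216.5, 207.33])] [(389, [130.94, 71.06]), (198, [188.89, 27.42]), (197, [203.95, 131.98]), (94, [251.29, 303.23]), (76, [197.7, 85.78]), (66, [193.56, 55.23])]
```

View pics/w2.png

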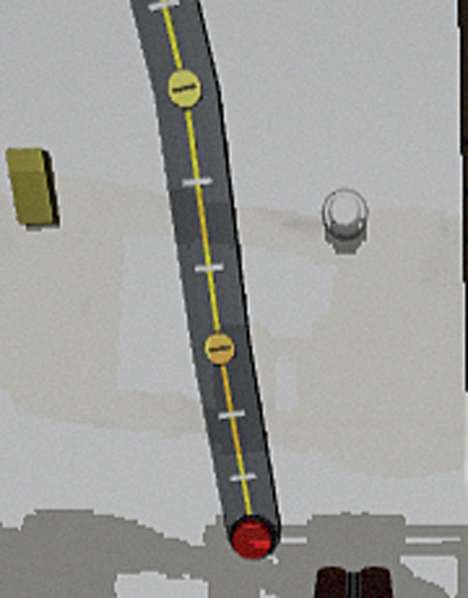

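In the enlarged view the pivots are at crop (184,88) and (219,349), the ticks at (197,182), (209,268), (231,414) and (243,478), and the red top at about (251,538). I'll fit the bar geometry (two bends, known spacings) to these points by least squares.

```bash
cat > fit.py <<'E'
from h import *
import pickle
from scipy.optimize import least_squares
np.set_printoptions(precision=4,suppress=True)
w1=pickle.load(open('d1.pkl','rb'))['wrist'];w2=pickle.load(open('w2.pkl','rb'))
def model(x):
    u=lambda a:np.array([np.sin(a),-np.cos(a)])   # heading from robot's left to right
    p4=x[:2];p7=p4+.12*u(x[3]);a,b,c=map(u,x[2:5])
    return np.array([p4-.105*a,p4-.07*a,p4-.035*a,p4,p4+.04*b,p4+.08*b,p7,p7+.035*c,p7+.07*c,p7+.105*c])
Z=[.01,.01,.01,.012,.01,.01,.012,.01,.01,.02]
cr=lambda a,b:(a/2.6+120-.3,b/2.6-.3)
obs=[(w2,2,cr(162,6)),(w2,3,cr(184,88)),(w2,4,cr(197,182)),(w2,5,cr(209,268)),(w2,6,cr(219.5,349)),(w2,7,cr(231,414)),(w2,8,cr(243,478)),(w2,9,(216.5,207.33)),
 (w1,0,(210.77,60.91)),(w1,3,(229.05,137.89))]
P=np.array([plane(im,uv,Z[i]) for im,i,uv in obs])[:,:2];idx=[o[1] for o in obs]
r=least_squares(lambda x:(model(x)[idx]-P).ravel(),[.531,.109,.2,.07,.12],loss='soft_l1',f_scale=.001)
M=model(r.x)
if __name__=='__main__':
    print('angles',r.x[2:]);print(M);print('res mm',idx,((M[idx]-P)*1e3).round(1).tolist())
E
python3 fit.py
```

```text
angles [0.2078 0.0819 0.1316]
[[ 0.5089  0.2118]
 [ 0.5161  0.1776]
 [ 0.5233  0.1433]
 [ 0.5306  0.1091]
 [ 0.5338  0.0692]
 [ 0.5371  0.0294]
 [ 0.5404 -0.0105]
 [ 0.545  -0.0452]
 [ 0.5496 -0.0799]
 [ 0.5541 -0.1146]]
res mm [2, 3, 4, 5, 6, 7, 8, 9, 0, 3] [[0.8, 0.7], [-0.1, 0.0], [0.1, 0.2], [-0.1, 0.1], [-0.3, 0.1], [0.4, -0.2], [0.1, 0.6], [-0.1, -1.6], [-0.2, -0.2], [-0.4, -0.3]]
```

Run:
```python
from bench import *
from fit import *
Q=[0,2**-.5,2**-.5,0]
move_to([*M[0],.12],Q)
move_l([*M[0],.035],0.06); hold(.3)
print(state()['ee_pos'],M[0])
move_l([*M[0],.028],0.03); hold(.5)
s=state();print(s['time'],s['ee_pos'],s['ft_force'])
t=[]
for n in('side','scene'):
    im=get_image(n);p=np.array(project(im,(*M[0],.02))).astype(int)
    t.append(cv2.resize(im['frame'][p[1]-35:p[1]+30,p[0]-35:p[0]+35],None,fx=5,fy=5,interpolation=cv2.INTER_CUBIC))
    print(n,[((np.array(project(im,(*M[0],z)))-p+35)*5).round() for z in(.02,.01)])
cv2.imwrite('pics/start.png',np.hstack(t))
```

```text
[0.509  0.2119 0.0352] [0.5089 0.2118]
7.2417 [0.5089 0.2119 0.028 ] [-0.1195 -0.0206  0.4298]
side [array([179., 177.]), array([179., 192.])]
scene [array([177., 175.]), array([179., 197.])]
```

View pics/start.png

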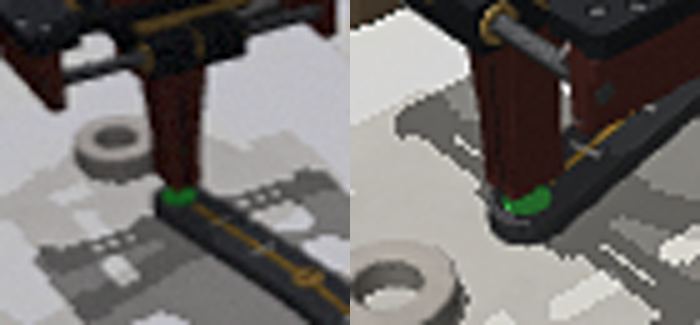

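The tips hang about a centimetre over the green disc and on its centre in both views (crop about (178,187) left and (520,195) right). Now I'll run the trace.

Run:
```python
from bench import *
from fit import *
for i in range(1,9):
    move_l([*M[i],.028],0.03)
    s=state();print(i+1,round(s['time'],2),((s['ee_pos'][:2]-M[i])*1e3).round(1),s['ee_pos'][2].round(4),s['ft_force'].round(1))
d=(M[9]-M[8])/.035
move_l([*(M[8]+.011*d),.037],0.03)
move_l([*M[9],.037],0.03); hold(.4)
s=state();print(s['time'],s['ee_pos'],s['ft_force'])
t=[]
for n in('side','scene'):
    im=get_image(n);p=np.array(project(im,(*M[9],.025))).astype(int)
    t.append(cv2.resize(im['frame'][p[1]-35:p[1]+30,p[0]-35:p[0]+35],None,fx=5,fy=5,interpolation=cv2.INTER_CUBIC))
    print(n,[((np.array(project(im,(*M[9],z)))-p+35)*5).round() for z in(.029,.02)])
cv2.imwrite('pics/end.png',np.hstack(t))
```

```text
2 8.66 [-0.1  0.2] 0.028 [0.1 0.3 0.6]
3 9.97 [-0.   0.1] 0.028 [-0.4 -0.4 -0.9]
4 11.29 [-0.   0.2] 0.028 [-0.4 -0.4  0.3]
5 12.78 [-0.   0.2] 0.028 [ 1.1 -0.5  0.5]
6 14.26 [-0.   0.1] 0.028 [ 0.5  0.2 -0.4]
7 15.74 [-0.   0.1] 0.028 [-0.9  0.3 -0.5]
8 17.06 [-0.   0.2] 0.028 [-0.4  0.3 -0.4]
9 18.38 [-0.   0.2] 0.028 [-0.1  0.2  0.6]
20.35 [ 0.5542 -0.1145  0.037 ] [0.5373 0.9129 0.9181]
side [array([176., 171.]), array([174., 187.])]
scene [array([179., 172.]), array([178., 189.])]
```

View pics/end.png

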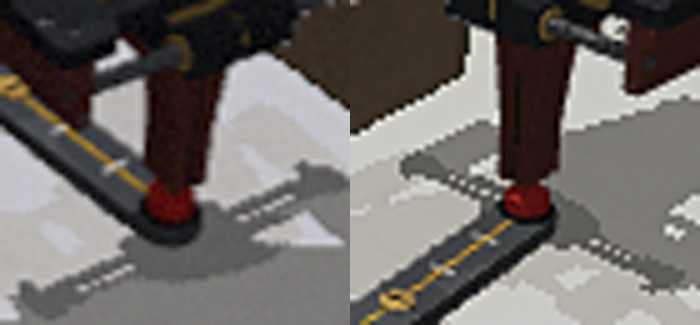

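The tips sit squarely over the red button in both views (crop about (172,200) and (526,200)). Now I'll press in small steps while watching the force.

Run:
```python
from bench import *
from fit import *
def fz():
    v=[]
    for _ in range(6): hold(.03); v.append(state()['ft_force'][2])
    return np.mean(v)
move_l([*M[9],.0305],0.02)
f0=fz();print('f0',f0)
z=.0295
while z>.019:
    move_l([*M[9],z],0.01); f=fz()-f0; s=state()
    print(round(z,4),s['ee_pos'][2].round(4),f.round(2),round(s['time'],1))
    if f>7: break
    z-=.0005 if f>4 else .001
```

```text
f0 -0.01988203607033216
0.0295 0.0295 0.31 21.6
0.0285 0.0285 0.21 22.0
0.0275 0.0277 1.48 22.5
0.0265 0.0266 2.34 22.9
0.0255 0.0256 3.3 23.4
0.0245 0.0246 3.7 23.8
0.0235 0.0236 4.58 24.3
0.023 0.0231 4.49 24.7
0.0225 0.0226 4.89 25.2
0.022 0.0223 5.71 25.6
0.0215 0.0223 7.94 26.1
```

The travel stopped at about 5.7 N and the force then rose to 7.9 N, so the button is at its bottom and held gently there. Handing in.

Run:
```python
from bench import *
hold(.3);s=state();print(s['time'],s['ee_pos'],s['ft_force'],job_done())
```

```text
the job is handed in; nothing more can be done
26.375 [ 0.55425572 -0.11461285  0.02222748] [-1.93662056  0.45156632  8.70247197] None
```

I traced the line from the green disc over all the ticks and both pivots in order, tips about 1 cm above the bar, then pressed the red button to its stop and handed in at 26.4 s, still holding it down with about 8 N.

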